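# Press the dowel home in a shaft with the bench press and hold the pressure

## Robot

A 7-joint arm with a two-finger parallel gripper is mounted at the origin on a cart in front of the work surface, level with it; the furniture and walls round the work are solid. World frame = base frame: x ahead of the robot, y to its left, z up, the work surface at z = 0. Lengths are in m, angles in degrees, forces in N, time in s.
With the tool pointing down it reaches from about 0.425 to 0.95 m from the base axis. Payload 4.7 kg.
Tool frame: the origin (TCP) lies midway between the tips of the shut fingers; the grasp point (between the pads) lies 19 mm behind it (r.pinch_z is the distance from the TCP to the grasp point, in m); z points along the fingers, y is the line along which they close (so a half turn about z gives the same grasp; the last joint's range is limited). The gripper opens to 85 mm and grips with 20 to 120 N. Pads are 22 mm wide; open, the fingers measure 114 mm over their backs; the gripper's body (76 mm by 85 mm) begins 54 mm behind the grasp point. The pads swing forward as they close: fully open they stand 13 mm farther back than shut.
Start: joints at [63.203, 26.849, -2.785, 87.806, 1.381, 65.374, -4.715], TCP at [0.287, -0.611, 0.231] pointing down, gripper open.
Joint ranges: [-148.3, 148.3], [-19.14, 114.17], [-79.39, 73.82], [5.75, 140.21], [-59.74, 239.74], [12.07, 113.84], [-152.46, 152.46]. Speed limits (degrees/s): [147.25, 147.25, 180, 180, 180, 180, 180].

## Interface

Orientations are given as [roll, pitch, yaw] about the fixed x, y, z axes, in that order (R = Rz(yaw) Ry(pitch) Rx(roll)).
In Python, from cell import r gives the robot as it stands. The module is installed in compiled form; this text tells all that it offers.
- The arm moves only by the shell command python3 -m pendant, which reads ROWS from standard input. ROWS is a JSON list of rows, 1 to 8 of them, each of 7 numbers: dx, dy, dz in shares of 1 m (1.0 is 1 m), then a rotation vector rx, ry, rz in normalised numbers (1 is pi rad), then the opening from 0.0 (shut) to 1.0 (fully open); each row is the pose to reach, as a shift and turn from the pose commanded when the command began, along the tool's axes at that moment; what a row does not reach only later rows make up. A row lasts 1/12 s, in which the tool goes at most 0.0417 m and 7.16 degrees, less where a joint would pass 70% of its speed; a pose out of reach is approached as far as the arm can. The fingers move at their own pace and stop on an object; the grip force is fixed at half the most. Time passes only in rows, so rows that do not move let the fingers close. It prints the time, the measured TCP pose, the force, the opening and the grip force at its end. Input that does not fit is refused with a message, and nothing moves.
- r.observe(): the state, without advancing time (a new reading comes with each control period).
- r.camera(name): name is "side" or "top" or "wrist"; returns a dict with "color" (420x560x3 uint8, blue, green, red), "fx", "fy", "cx", "cy" (pixels), "pose" (4x4, takes a point from camera to world coordinates). Camera axes: x right, y down, z forward; pixel columns grow to the right and rows downward; lengths in m; the calibration is good to about 2 mm. The wrist camera is an equidistant fisheye: a pixel r from the principal point sees the ray r / f radians off the axis. A picture is of the moment at which its call begins. There is no depth.
- r.sign_off(): hands the job in; it is judged then, once.
Trained networks look in a picture, given as the dict that the camera call returned (one of the last four; its "shot" number tells which), for a name from the list of things; names that differ only in an ending like _2 or _b are one class to them, and where a whole thing is asked for, a point or a joint stands for the part that bears it (a point fixed in the world has none). Each returns a list of dicts, best first, with "score" (0 to 1); they miss things now and then, are a little off and sometimes report something else, mostly with a low value. They report only what shows in the picture. A call takes as long as a camera call.
- r.masks_of(picture, name): "pixels" (420x560 bool, what is visible of it) and "bbox" ([left, top, right, bottom] in pixels, round what is visible of it).
- r.spot_point(picture, name): "at" ([column, row] in pixels: a listed point, or the origin of a listed thing).
The state is a dict: "time_s": time; "joint_positions": joint angles; "joint_velocities": joint speeds; "joint_efforts": joint torques, N m; "position": TCP position; "orientation": TCP orientation; "force": force on the tool from outside, world axes, zero at the start; "ft_torque": the same for the moment, N m; "gripper_width": opening from 0.0 (shut) to 1.0 (fully open); "grip_force": force on a finger pad.
Only numpy, scipy, OpenCV 4.12 (cv2) and the standard library are available. Lean on these libraries where they do the work, as an engineer would, in place of code of your own. Each camera call takes 0.05 s, during which the arm holds its last target. There are 200 camera calls.

## Task

Press the dowel home in the shaft with the bench press. Without lifting the shaft, roll it along the rubber bed towards the press column until its dowel stands straight up under the middle of the ram; only then flip the safety catch fully over, off the lever, and pull the lever towards you until the dowel is fully home. Finish while holding: end the program still gripping the lever and pulling, so that the ram keeps pressing on the dowel for the locking compound to set, and leave the nose pliers, screwdriver and tape measure where they lie.

Things in the scene. Friction and masses are not known exactly. Their poses are not given: they have to be found in the camera images.
- press: Small grey bench press, C frame, fixed. Origin on the bench top below the ram's centre line; +x from the open front back to the column, y to its left, z up. In mm: table x -65..60, y -45..170; on it a black rubber bed, top at z=21; head x -24..112, y -27..27, z 88..172; below the head the column, x 60..112, y -22..22, with the open throat before it.
- ram_foot (a point): centre of the underside of the ram's round foot, 40 mm in diameter; it starts 70 mm above the bench and comes down 16 mm per rad of the lever (rack and pinion). Rolling the shaft about 30 mm towards the column stands the dowel upright below it, give or take a few mm.
- press_ram: the steel ram with its foot, sliding straight down out of the head; origin at the centre of the foot's underside
- shaft: Aluminium shaft, 0.4 kg, 32 mm diameter, lying on the rubber bed before the ram, along the press's y. Origin on its axis at the dowel, own y along it: right end y=-25 mm, shoulder y=160, then a thin 22 mm end to y=185; own z points out along the dowel. Starts with z 1.9 rad from vertical, dowel to the front and a little down. Pushed slowly it rolls without slip and stops by itself.
- dowel_top (a point): outer end of the 8 mm dowel that is started in the cross hole of the shaft; stands 10 mm proud of the shaft's surface at the start
- dowel (a joint): how far the dowel has been pressed in: 0 at the start, 0.009 m fully home (then 1 mm proud); moving it takes about 18 N on the dowel and it stays where it is left
- lever_ball (a point): centre of the black ball handle, 28 mm in diameter, 150 mm from the pivot axis, at press x=65 mm at the start and about x=-75 mm when the dowel is home. Best taken from above with one finger before and one behind it (closing along the press's x); gripped only from its sides it slips. Pulling takes 2 N at first, 8 N plus the pressing force at the end.
- press_catch (a joint): steel safety catch on top of the head: near 0 closed, its tongue lies flat to the right across the front of the lever bar and blocks it; from 1.15 rad it clears the bar; 1.5 fully over: tongue upright, thumb tab flat to the left over the head. Stiff hinge (0.05 N m), stays where it is left; hinge line along the press's x at y=-20, z=183 mm.
- catch_tab (a point): middle of the upper edge of the catch's thumb tab, a plate 18 mm wide (along the press's x) and 5 mm thick that stands up 40 mm from the hinge line when closed, at press x=-14 mm; push it to the left (+y of the press) and then down to flip the catch
- nose_pliers: long-nose pliers lying on the bench, 56x163x13 mm, to be left alone
- screwdriver: screwdriver lying on the bench, 25x170x27 mm, to be left alone
- tape_measure: tape measure standing on the bench, 36x90x64 mm, to be left alone
- press_lever: The spring-returned lever on the right of the head: 14 mm steel bar with a black ball. Origin on its pivot axis (along the press's y, at press x=26, z=130 mm), own z along the bar; the bar swings in the plane press y=-42 mm. Starts leaning 15 degrees back to the column; pulled to the front and down by 0.45 rad the foot meets the dowel, by 1.0 rad it is home, stop at 1.25.

How it is judged (in metres and radians):
On the way, in this order (a step that is already met when the one before it is completed fails the run):
1. the shaft is rolled until the dowel stands upright (within 0.2 rad) under the ram's foot (within 14 mm), the dowel not yet pressed and the catch still closed (angle between shaft's own z axis and vertical below 0.2 rad and horizontal distance between dowel_top and ram_foot below 0.014 m and value of joint dowel below 0.002 m and value of joint press_catch below 0.5 rad), for 0.2 s.
2. the safety catch is flipped over (more than 1.2 rad) while the lever is still up (value of joint press_catch above 1.2 rad and x of lever_ball in the frame of press above 0.04 m), for 0.2 s.
3. the lever is pulled and the dowel is pressed home (more than 8 of its 9 mm) (x of lever_ball in the frame of press below -0.05 m and value of joint dowel above 0.008 m), for 0.2 s.
At the end, for the whole second after the job is handed in: Dowel over 8 of 9 mm in, upright within 0.25 rad, within 16 mm of the foot's middle; catch over 1.2 rad; fingers hold the lever pulled (ball over 50 mm before the ram's centre line, over 2 N on the lever); ram still presses dowel or shaft with over 8 N (all of step 3 and value of joint press_catch above 1.2 rad and contact force between press_ram and shaft above 8 N and contact force between the fingers and press_lever above 2 N and angle between shaft's own z axis and vertical below 0.25 rad and horizontal distance between dowel_top and ram_foot below 0.016 m); the arm keeps its last pose, push and grip.
It fails at once if the shaft is lifted off the bed (its axis at the dowel more than 15 mm above where it lay) (height (world z) of shaft above 0.052 m).
It fails at once if the nose pliers, screwdriver or tape measure is moved more than 30 mm (distance of any of nose_pliers, screwdriver, tape_measure from where it was at the start of the episode above 0.03 m).
It also fails if it takes over 64 s, if anything falls off the work surface, if the arm or the gripper's body presses on something with over 40 N, if the wrist force passes 120 N, or if a joint passes its speed limit or range.

## Working session

There is one attempt and no reset: what is moved stays moved. The work goes in short steps, Python scripts to look and compute and a shell command to move; the robot and the scene stay as the last step left them, time stands still between calls to the robot, and variables do not carry over. Pictures are saved under pics/ and viewed, at most 12 in all, crops included, and the job is handed in when it is done.

```bash
mkdir -p pics; cat > h.py <<'E'
import numpy as np, cv2
from scipy.spatial.transform import Rotation as R
from cell import r
def ray(c,uv):
    u,v=uv; 
    if c.get("name")=="wrist":
        x=np.array([(u-c["cx"])/c["fx"],(v-c["cy"])/c["fy"]]);t=np.linalg.norm(x)
        d=np.array([*(x/max(t,1e-9)*np.sin(t)),np.cos(t)])
    else: d=np.array([(u-c["cx"])/c["fx"],(v-c["cy"])/c["fy"],1.])
    d=c["pose"][:3,:3]@d
    return c["pose"][:3,3],d/np.linalg.norm(d)
def tri(rays):
    A=np.zeros((3,3));b=np.zeros(3)
    for o,d in rays:
        P=np.eye(3)-np.outer(d,d);A+=P;b+=P@o
    X=np.linalg.solve(A,b)
    return X,[np.linalg.norm((np.eye(3)-np.outer(d,d))@(X-o)) for o,d in rays]
def cam(n):
    c=r.camera(n);c["name"]=n;return c
def spots(names,cams=("side","top")):
    cs=[cam(n) for n in cams];out={}
    for n in names:
        ra=[];info=[]
        for c in cs:
            s=r.spot_point(c,n)
            if s: ra.append(ray(c,s[0]["at"]));info.append((c["name"],np.round(s[0]["at"],1).tolist(),round(s[0]["score"],2)))
        if len(ra)>1:
            X,e=tri(ra);print(n,X.round(4),np.round(e,4),info);out[n]=X
        else: print(n,info)
    return out,cs
E
python3 - <<'E'
from h import *
o,cs=spots(["press","ram_foot","shaft","dowel_top","lever_ball","catch_tab","press_lever","press_ram","nose_pliers","screwdriver","tape_measure"],("side","top","wrist"))
for c in cs: cv2.imwrite(f"pics/{c['name']}0.png",c["color"]); print(c["name"],c["pose"].round(3).tolist(),c["fx"])
s=r.observe();print(s["position"],s["orientation"],s["force"],s["time_s"])
E
```

```text
press [('side', [286.7, 260.5], 0.68)]
ram_foot [('side', [288.4, 237.9], 0.5)]
shaft [('side', [282.5, 261.3], 0.9)]
dowel_top []
lever_ball [ 0.5488 -0.3468  0.2731] [0.0028 0.0028] [('side', [317.5, 164.8], 0.74), ('top', [324.7, 187.3], 0.58)]
catch_tab [ 0.4612 -0.2847  0.2372] [0.001 0.001] [('side', [285.1, 195.4], 0.74), ('top', [295.0, 213.0], 0.45)]
press_lever [('side', [291.7, 213.9], 0.78)]
press_ram [('side', [290.0, 238.0], 0.57)]
nose_pliers [('side', [381.8, 250.2], 0.98)]
screwdriver [ 3.802e-01 -4.574e-01 -2.000e-04] [0.0038 0.0082 0.0065] [('side', [354.5, 300.2], 0.79), ('top', [336.0, 292.5], 0.61), ('wrist', [193.3, 41.5], 0.72)]
tape_measure [ 0.6658  0.0471 -0.0055] [0.0039 0.0039] [('side', [185.5, 217.3], 0.86), ('top', [225.6, 179.2], 0.6)]
side [[0.161, -0.559, 0.814, -0.57], [-0.987, -0.07, 0.146, -0.452], [-0.024, -0.826, -0.562, 0.937], [0.0, 0.0, 0.0, 1.0]] 541.340480188867
top [[0.327, -0.793, 0.515, -0.151], [-0.945, -0.279, 0.171, -0.455], [0.008, -0.542, -0.84, 1.233], [0.0, 0.0, 0.0, 1.0]] 419.5852265462228
wrist [[0.424, -0.858, -0.29, 0.361], [-0.906, -0.403, -0.132, -0.576], [-0.003, 0.319, -0.948, 0.372], [0.0, 0.0, 0.0, 1.0]] 325.19226210127806
[ 0.28686597 -0.61104444  0.23135323] [ 1.79992731e+02 -4.55809580e-03  2.51440015e+01] [ 0.31465942 -0.02794545 -0.35791585] 1.8
```

View pics/side0.png

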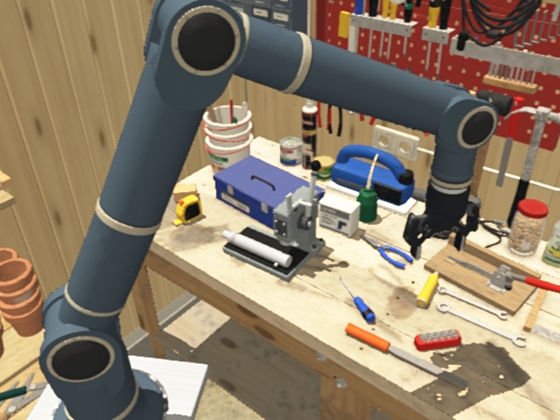

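View pics/top0.png

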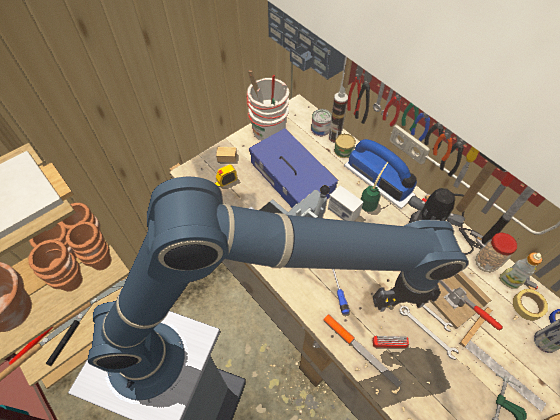

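```bash
echo '[[0,0,-0.03,0,0,0,1],[0.03,-0.02,-0.06,0,0,0,1],[0.06,-0.04,-0.09,0,0,0,1],[0.09,-0.06,-0.11,0,0,0,1],[0.12,-0.08,-0.12,0,0,0,1],[0.15,-0.1,-0.12,0,0,0,1],[0.18,-0.12,-0.12,0,0,0,1],[0.18,-0.12,-0.12,0,0,0,1]]' | python3 -m pendant
python3 - <<'E'
from h import *
o,cs=spots(["press","ram_foot","shaft","dowel_top","lever_ball","catch_tab","press_lever","tape_measure","nose_pliers","screwdriver"],("side","top","wrist"))
cv2.imwrite("pics/w1.png",cs[2]["color"])
E
```

```text
time_s: 2.47
position: [0.4049, -0.4177, 0.3526]
orientation: [-180.0, -0.3, 25.9]
force: [0.5, 0.9, 0.4]
gripper_width: 0.999
grip_force: 0.0
press [ 0.4606 -0.3025  0.1938] [0.0349 0.0485 0.0328] [('side', [286.2, 198.4], 0.74), ('top', [295.7, 239.1], 0.86), ('wrist', [217.6, 57.6], 0.56)]
ram_foot [ 0.4207 -0.291   0.1425] [0.0065 0.0065] [('side', [289.0, 238.9], 0.51), ('top', [289.3, 241.0], 0.42)]
shaft [ 0.4692 -0.2667  0.0404] [0.0067 0.0099 0.0043] [('side', [278.7, 259.6], 0.75), ('top', [290.1, 239.7], 0.72), ('wrist', [197.3, 73.2], 0.78)]
dowel_top [ 0.4259 -0.4088  0.1706] [0.113 0.113] [('side', [382.1, 253.5], 0.4), ('wrist', [186.4, 82.8], 0.5)]
lever_ball [ 0.6577 -0.2879  0.1149] [0.0374 0.0374] [('side', [284.5, 193.4], 0.72), ('top', [324.4, 187.2], 0.64)]
catch_tab [ 0.4778 -0.2843  0.2172] [0.0042 0.0055 0.0043] [('side', [286.3, 196.8], 0.63), ('top', [294.8, 213.4], 0.6), ('wrist', [176.1, 50.6], 0.64)]
press_lever [ 0.428  -0.3667  0.3239] [0.0474 0.0474] [('top', [303.5, 214.6], 0.78), ('wrist', [293.2, 172.9], 0.57)]
tape_measure [('side', [189.6, 218.0], 0.76)]
nose_pliers [ 0.5757 -0.5237  0.0036] [0.004  0.0077 0.0053] [('side', [382.5, 251.9], 0.8), ('top', [369.7, 241.9], 0.6), ('wrist', [390.8, 85.5], 0.94)]
screwdriver [ 0.3835 -0.4642 -0.0106] [0.0028 0.0061 0.004 ] [('side', [355.3, 302.6], 0.86), ('top', [340.2, 292.3], 0.59), ('wrist', [296.0, 172.6], 0.74)]
```

View pics/w1.png

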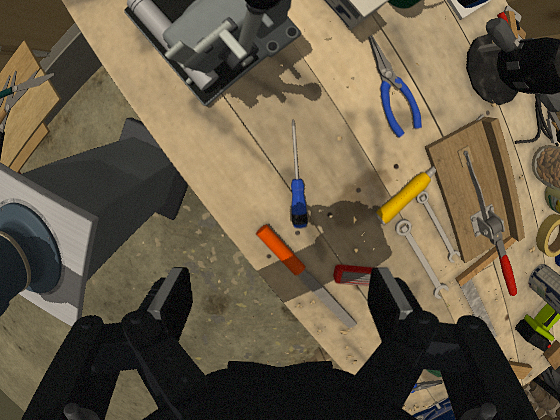

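```bash
echo '[[0.02,-0.01,-0.02,0,0,0,1],[0.05,-0.02,-0.04,0,0,0,1],[0.08,-0.03,-0.05,0,0,0,1],[0.11,-0.04,-0.05,0,0,0,1],[0.14,-0.05,-0.05,0,0,0,1],[0.14,-0.05,-0.05,0,0,0,1]]' | python3 -m pendant
python3 - <<'E'
from h import *
o,cs=spots(["press","ram_foot","shaft","dowel_top","lever_ball","catch_tab","press_lever"],("side","top","wrist"))
cv2.imwrite("pics/w2.png",cs[2]["color"]);np.save("w2.npy",cs[2]["pose"])
E
```

```text
time_s: 4.62
position: [0.5095, -0.3141, 0.4014]
orientation: [-179.9, -0.3, 25.8]
force: [0.5, 0.2, -0.4]
gripper_width: 1.0
grip_force: 0.0
press [ 0.4654 -0.2782  0.0418] [0.005 0.005] [('side', [286.5, 258.7], 0.89), ('top', [289.8, 243.5], 0.8)]
ram_foot [('side', [286.1, 239.0], 0.57)]
shaft [ 0.4892 -0.2679  0.0145] [0.0016 0.0016] [('side', [281.6, 260.1], 0.88), ('top', [290.9, 241.1], 0.58)]
dowel_top []
lever_ball [ 0.5398 -0.3466  0.2784] [0.0004 0.0004 0.0005] [('side', [315.8, 164.8], 0.75), ('top', [324.8, 188.8], 0.7), ('wrist', [326.9, 177.3], 0.7)]
catch_tab [ 0.4786 -0.2844  0.2216] [0.0022 0.0016 0.0008] [('side', [285.7, 197.1], 0.59), ('top', [296.8, 210.8], 0.47), ('wrist', [238.5, 192.0], 0.82)]
press_lever [ 0.5301 -0.2938  0.1309] [0.0053 0.0053] [('side', [291.8, 215.3], 0.94), ('top', [305.0, 214.9], 0.71)]
```

View pics/w2.png

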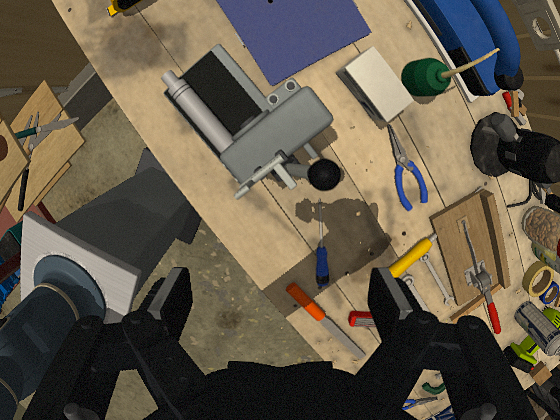

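```bash
cat > ov.py <<'E'
from h import *
from scipy.optimize import least_squares
def proj(c,P):
    P=np.atleast_2d(P);q=(P-c["pose"][:3,3])@c["pose"][:3,:3]
    if c["name"]=="wrist":
        rr=np.linalg.norm(q[:,:2],axis=1);t=np.arctan2(rr,q[:,2])
        n=q[:,:2]/rr[:,None]*t[:,None]
    else: n=q[:,:2]/q[:,2:]
    return n*[c["fx"],c["fy"]]+[c["cx"],c["cy"]]
def p2w(p,P):
    P=np.atleast_2d(P)*1.;c,s=np.cos(p[2]),np.sin(p[2])
    return np.c_[p[0]+c*P[:,0]-s*P[:,1],p[1]+s*P[:,0]+c*P[:,1],P[:,2]]
def box(x0,x1,y0,y1,z0,z1):
    return [[(x,y,z) for x,y in((x0,y0),(x1,y0),(x1,y1),(x0,y1),(x0,y0))] for z in (z0,z1)]
E
python3 - <<'E'
from ov import *
pts={"lever_ball":(.065,-.042,.275),"catch_tab":(-.014,-.020,.223),"press_lever":(.026,-.042,.130)}
cs=[cam(n) for n in("side","top","wrist","wrist")]
obs=[]
for c in cs:
    for n,P in pts.items():
        s=r.spot_point(c,n)
        if s and s[0]["score"]>.4:obs.append((c,P,s[0]["at"]))
f=lambda p:np.concatenate([(proj(c,p2w(p,P))[0]-a)/(c["fx"]/400) for c,P,a in obs])
s=least_squares(f,[.48,-.28,-.5],loss="soft_l1");p=s.x
print(p[:2],np.degrees(p[2]));print(f(p).reshape(-1,2).round(1).tolist())
np.save("press.npy",p)
c=cs[3];im=cv2.resize(c["color"],None,fx=3,fy=3,interpolation=cv2.INTER_CUBIC)
for m in box(-.065,.06,-.045,.17,.021,.021)[:1]+box(-.024,.112,-.027,.027,.088,.172):
    q=[proj(c,np.vstack([p2w(p,a)]))*3 for a in m];cv2.polylines(im,[np.int32(q).reshape(-1,1,2)],False,(0,255,0),1)
for P in pts.values(): cv2.circle(im,tuple(np.int32(proj(c,p2w(p,P))[0]*3)),5,(0,0,255),1)
cv2.imwrite("pics/ov1.png",im[150:700,400:1100])
E
```

```text
[ 0.50099786 -0.27614932] -27.62983748637114
[[0.6, 0.8], [2.1, -0.9], [9.1, 5.9], [-2.0, 0.9], [0.5, -3.9], [8.0, 8.4], [-4.9, 0.2], [-0.7, -0.6], [0.1, -0.3], [2.3, 0.1]]
```

View pics/ov1.png

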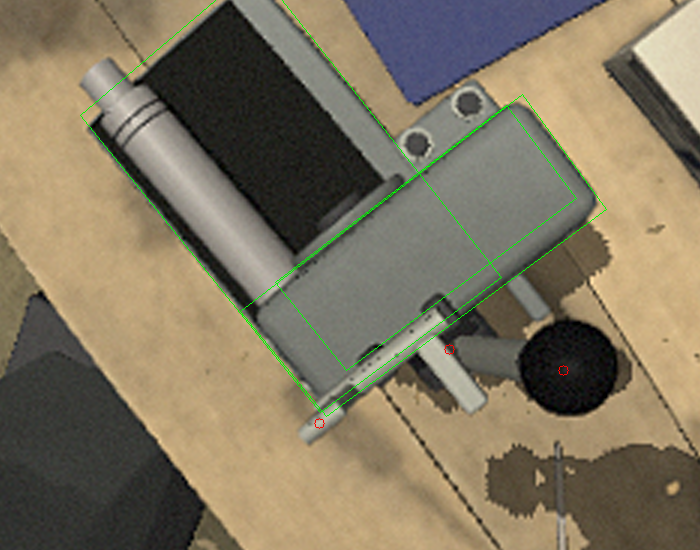

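```bash
cat > sh.py <<'E'
from ov import *
p=np.load("press.npy")
def cyl(x,y0,y1,dx=0.,rad=.016,z=.037,n=24):
    a=np.linspace(0,2*np.pi,n);return np.vstack([np.c_[x+sl+rad*np.cos(a),0*a+y,z+rad*np.sin(a)] for y,sl in((y0,-dx),(y1,dx))])
def measure(c=None):
    c=c or cam("wrist");S=8
    m=r.masks_of(c,"shaft");print([ (q["bbox"],round(q["score"],2)) for q in m][:2])
    M=cv2.resize(m[0]["pixels"].astype(np.uint8),None,fx=S,fy=S,interpolation=cv2.INTER_NEAREST)>0
    def ren(v,y0,y1,rad):
        q=proj(c,p2w(p,cyl(v[0],y0,y1,v[1],rad)));H=cv2.convexHull(np.float32(q*S+S/2))
        I=np.zeros(M.shape,np.uint8);cv2.fillConvexPoly(I,np.int32(H.round()),1);return I>0
    best=None
    from scipy.optimize import minimize
    def cost(v):
        strip=ren(v,.05,.15,.03);A=ren(v,.05,.15,.016)
        return (A^(M&strip)).sum()/A.sum()
    g=min((cost((x,0)),x) for x in np.arange(-.045,.02,.003))
    s=minimize(cost,[g[1],0],method="Nelder-Mead",options=dict(initial_simplex=[[g[1],0],[g[1]+.002,0],[g[1],.002]]))
    print("shaft x mm",(s.x*1000).round(2),"cost",round(s.fun,3));return s.x
if __name__=="__main__":
    measure();measure()
E
python3 sh.py
python3 - <<'E'
from sh import *
o=r.observe();print(o["position"],o["orientation"])
T=R.from_euler("xyz",o["orientation"],degrees=True)
print(T.inv().apply(p2w(p,[(-.08,.09,.20)])[0]-o["position"]))
# press axes in tool
E
```

```text
[([160.8, 73.8, 228.4, 149.2], 0.86)]
shaft x mm [-36.67  -1.81] cost 0.078
[([159.5, 74.2, 230.9, 151.2], 0.95), ([161.6, 42.7, 342.7, 198.3], 0.32)]
shaft x mm [-36.88  -1.18] cost 0.08
[ 0.50424716 -0.32120004  0.40134147] [ 1.79995093e+02 -2.21932993e-03  2.51410499e+01]
[ 0.03945018 -0.16032867  0.20132927]
```

The rows are not in the units I measure in: turns go in shares of pi rad. I convert before sending: 52.8 degrees / 180 = 0.2933.

```bash
echo '[[0.01,-0.02,0,0,0,0.0389,0.6],[0.02,-0.04,0.01,0,0,0.0778,0.6],[0.03,-0.07,0.02,0,0,0.1167,0.6],[0.035,-0.1,0.04,0,0,0.1556,0.6],[0.039,-0.13,0.06,0,0,0.1944,0.6],[0.039,-0.16,0.08,0,0,0.2333,0.6],[0.039,-0.16,0.1,0,0,0.2722,0.6],[0.039,-0.16,0.12,0,0,0.2933,0.6]]' | python3 -m pendant
cat > st.py <<'E'
from sh import *
import sys
o=r.observe();T=R.from_euler("xyz",o["orientation"],degrees=True)
c,s=np.cos(p[2]),np.sin(p[2]);d=o["position"]-[p[0],p[1],0]
print("TCP in press mm",(np.array([c*d[0]+s*d[1],-s*d[0]+c*d[1],d[2]])*1000).round(1),"ori",np.round(o["orientation"],1),"press yaw",np.degrees(p[2]).round(1),"F",np.round(o["force"],1),"t",o["time_s"],"grip",o["gripper_width"],o["grip_force"],"j",np.round(o["joint_positions"],0))
if len(sys.argv)>1:
    P=np.array([float(v) for v in sys.argv[1].split(",")])/1000
    print("tool shift to",sys.argv[1],T.inv().apply(p2w(p,P)[0]-o["position"]).round(4))
E
python3 st.py -75,90,120
```

```text
time_s: 7.48
position: [0.4713, -0.1578, 0.2811]
orientation: [-180.0, -0.1, -27.7]
force: [0.6, -0.2, -0.3]
gripper_width: 0.601
grip_force: 0.0
TCP in press mm [-81.2  91.1 281.1] ori [-1.80e+02 -1.00e-01 -2.77e+01] press yaw -27.6 F [ 0.6 -0.2 -0.3] t 7.4833 grip 0.6010729574968923 0.0 j [  25.    8.  -13.  107.    2.   65. -106.]
tool shift to -75,90,120 [0.006  0.0011 0.1611]
```

```bash
echo '[[0,0,0.03,0,0,0,0.6],[0,0,0.07,0,0,0,0.6],[0,0,0.11,0,0,0,0.6],[0,0,0.15,0,0,0,0.6],[0,0,0.19,0,0,0,0.6],[0,0,0.225,0,0,0,0.6],[0,0,0.245,0,0,0,0.6],[0,0,0.257,0,0,0,0.6]]' | python3 -m pendant
python3 st.py; python3 - <<'E'
from sh import *
c=cam("wrist");cv2.imwrite("pics/w3.png",c["color"])
E
```

```text
time_s: 8.15
position: [0.4699, -0.1593, 0.0215]
orientation: [180.0, 0.3, -27.7]
force: [-1.5, -0.7, 0.7]
gripper_width: 0.602
grip_force: 0.0
TCP in press mm [-81.7  89.1  21.5] ori [180.    0.3 -27.7] press yaw -27.6 F [-1.5 -0.7  0.7] t 8.15 grip 0.6018846739569786 0.0 j [  22.   28.  -10.  121.    9.   32. -112.]
```

View pics/w3.png

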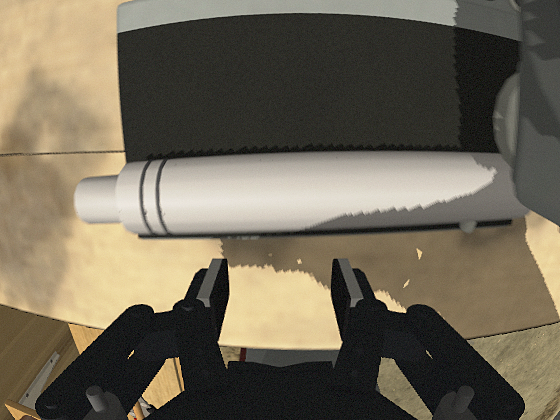

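```bash
python3 sh.py; echo '[[0.006,0,0,0,0,0,0.6],[0.012,0,0,0,0,0,0.6],[0.014,0,0,0,0,0,0.6],[0.016,0,0,0,0,0,0.6],[0.018,0,0,0,0,0,0.6],[0.02,0,0,0,0,0,0.6],[0.022,0,0,0,0,0,0.6],[0.024,0,0,0,0,0,0.6]]' | python3 -m pendant; python3 st.py; python3 sh.py
```

```text
[([69.6, 151.1, 529.7, 236.6], 0.68), ([497.5, 73.0, 523.4, 162.0], 0.26)]
shaft x mm [-36.05  -1.74] cost 0.141
[([75.6, 156.8, 526.0, 235.2], 0.61)]
shaft x mm [-36.14  -1.94] cost 0.128
time_s: 9.07
position: [0.4929, -0.171, 0.0243]
orientation: [180.0, 0.0, -27.7]
force: [0.1, 1.0, 0.8]
gripper_width: 0.605
grip_force: 0.2
TCP in press mm [-55.9  89.4  24.3] ori [180.    0.  -27.7] press yaw -27.6 F [0.1 1.  0.8] t 9.0667 grip 0.6047687304834877 0.2215028554201126 j [  22.   29.  -10.  118.    9.   33. -111.]
[([81.5, 191.3, 493.8, 274.1], 0.73)]
shaft x mm [-28.21  -1.83] cost 0.126
[([82.5, 189.6, 494.8, 270.4], 0.55)]
shaft x mm [-26.54  -1.71] cost 0.13
```

```bash
echo '[[0.002,0,0,0,0,0,0.6],[0.004,0,0,0,0,0,0.6],[0.006,0,0,0,0,0,0.6],[0.008,0,0,0,0,0,0.6],[0.01,0,0,0,0,0,0.6],[0.012,0,0,0,0,0,0.6],[0.014,0,0,0,0,0,0.6],[0.016,0,0,0,0,0,0.6]]' | python3 -m pendant; echo '[[0,0,0,0,0,0,0.6],[0,0,0,0,0,0,0.6]]' | python3 -m pendant >/dev/null;python3 st.py; python3 sh.py
python3 - <<'E'
from sh import *
c=cam("wrist");cv2.imwrite("pics/w4.png",c["color"])
for n in("dowel_top","shaft"):print(r.spot_point(c,n)[:1])
E
```

```text
time_s: 9.93
position: [0.5073, -0.1785, 0.0243]
orientation: [-180.0, -0.0, -27.7]
force: [-0.9, 0.1, -0.8]
gripper_width: 0.602
grip_force: 0.2
TCP in press mm [-39.7  89.4  24.3] ori [-180.    -0.   -27.7] press yaw -27.6 F [-0.3  0.2  0.5] t 10.1 grip 0.6004781909613396 0.0 j [  23.   30.  -10.  116.    9.   35. -111.]
[([82.6, 188.7, 501.1, 265.1], 0.87)]
shaft x mm [-10.2   -1.84] cost 0.125
[([79.8, 185.7, 503.7, 266.4], 0.77)]
shaft x mm [-9.94 -1.88] cost 0.128
[]
[{'at': [472.7, 220.0], 'score': 0.9}]
```

View pics/w4.png

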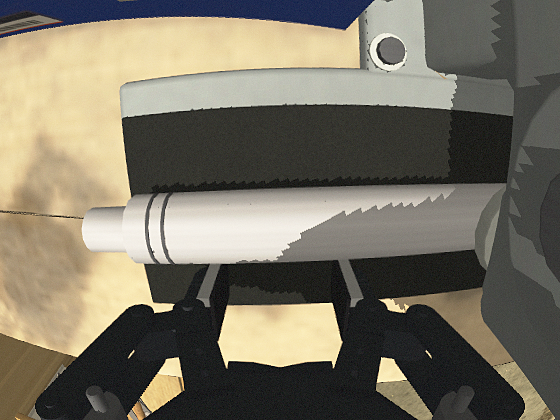

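```bash
echo '[[0.0015,0,0,0,0,0,0.6],[0.003,0,0,0,0,0,0.6],[0.004,0,0,0,0,0,0.6],[0.004,0,0,0,0,0,0.6],[0.004,0,0,0,0,0,0.6]]' | python3 -m pendant>/dev/null;python3 st.py; python3 sh.py
```

```text
TCP in press mm [-35.9  89.4  24.3] ori [180.   -0.  -27.7] press yaw -27.6 F [-0.1 -0.   0.4] t 10.8667 grip 0.601626487972879 0.0 j [  23.   31.  -10.  115.    9.   35. -111.]
[([80.2, 191.5, 502.6, 267.2], 0.66)]
shaft x mm [-7.64 -1.61] cost 0.129
[([81.5, 189.9, 501.6, 268.4], 0.6)]
shaft x mm [-7.71 -1.82] cost 0.127
```

Scaled: -56 degrees / 180 = -0.3111.

```bash
echo '[[0.0006,0,0,0,0,0,0.6],[0.0012,0,0,0,0,0,0.6],[0.0012,0,0,0,0,0,0.6],[0.0012,0,0,0,0,0,0.6]]' | python3 -m pendant>/dev/null;python3 st.py; python3 sh.py
echo '[[-0.005,0,0,0,0,0,0.6],[-0.015,0,0,0,0,0,0.6],[-0.03,0,0,0,0,0,0.6],[-0.03,0,-0.03,0,0,0,0.4],[-0.03,0,-0.07,0,0,0,0.2],[-0.03,0,-0.11,0,0,0,0],[-0.03,0,-0.15,0,0,0,0],[-0.03,0,-0.19,0,0,0,0]]' | python3 -m pendant>/dev/null
echo '[[0,0,-0.03,0,0,-0.0389,0],[0,0.01,-0.06,0,0,-0.0778,0],[0,0.03,-0.09,0,0,-0.1167,0],[0,0.06,-0.1,0,0,-0.1556,0],[0,0.09,-0.1,0,0,-0.1944,0],[0,0.12,-0.1,0,0,-0.2333,0],[0,0.15,-0.1,0,0,-0.2722,0],[0,0.15,-0.1,0,0,-0.3111,0]]' | python3 -m pendant>/dev/null; python3 st.py
python3 - <<'E'
from sh import *
o,cs=spots(["lever_ball","catch_tab","dowel_top","ram_foot"],("side","top","wrist"))
measure(cs[2])
x0,y0=258,180
im=cv2.resize(cs[0]["color"][170:290,215:355],None,fx=5,fy=5,interpolation=cv2.INTER_CUBIC);cv2.imwrite("pics/s5.png",im)
E
```

```text
TCP in press mm [-36.1  89.3  24. ] ori [ 1.80e+02  1.00e-01 -2.77e+01] press yaw -27.6 F [-4.7  2.3  2.3] t 11.4 grip 0.5989185206779456 0.0 j [  23.   31.  -10.  115.    9.   35. -111.]
[([80.9, 188.4, 505.2, 267.2], 0.79)]
shaft x mm [-7.71 -1.81] cost 0.124
[([79.5, 190.0, 504.7, 268.6], 0.88)]
shaft x mm [-7.64 -1.74] cost 0.131
TCP in press mm [-65.7 -68.  314.3] ori [179.8   0.2  28.1] press yaw -27.6 F [-0.5 -0.8  0.3] t 12.9333 grip 0.0030415078176227535 0.0 j [ 42.   8. -12. 103.   2.  69. -32.]
lever_ball [ 0.54   -0.3475  0.2726] [0.0014 0.0014] [('top', [325.4, 189.8], 0.82), ('wrist', [443.7, 100.7], 0.77)]
catch_tab [ 0.4794 -0.2893  0.226 ] [0.0052 0.0081 0.0031] [('side', [286.7, 194.3], 0.77), ('top', [300.6, 211.7], 0.55), ('wrist', [305.1, 127.0], 0.95)]
dowel_top [ 0.4748 -0.2939  0.103 ] [0.0072 0.0072] [('top', [295.2, 233.8], 0.43), ('wrist', [307.2, 126.0], 0.45)]
ram_foot [ 0.4763 -0.2916  0.0993] [0.0078 0.0078] [('side', [287.0, 238.8], 0.53), ('wrist', [306.0, 124.9], 0.48)]
[([202.4, 2.1, 281.7, 85.8], 0.76)]
shaft x mm [-7.78 -2.41] cost 0.092
```

View pics/s5.png

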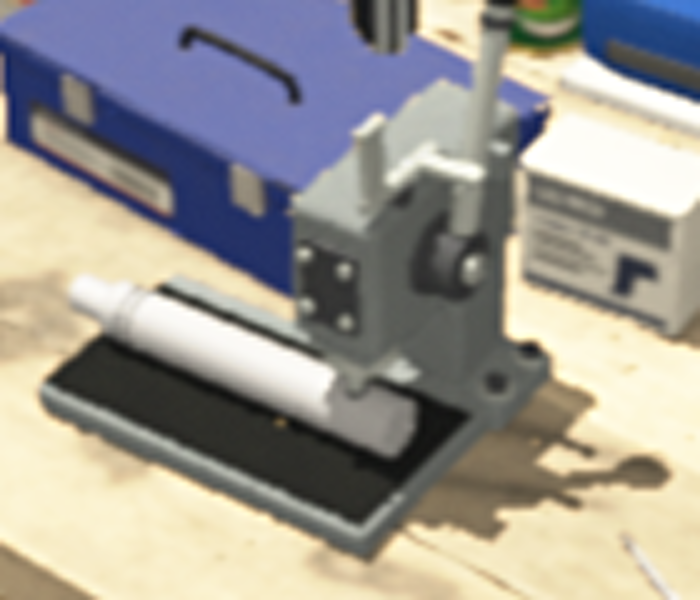

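```bash
python3 st.py -66,89,214
```

```text
TCP in press mm [-64.9 -60.5 314.3] ori [180.   -0.   28.3] press yaw -27.6 F [-0.5 -0.4 -0.9] t 13.7333 grip 9.857854426533101e-05 0.0 j [ 42.   8. -12. 103.   2.  69. -32.]
tool shift to -66,89,214 [ 0.1233 -0.0846  0.1003]
```

Scaled: 56 degrees / 180 = 0.3111.

```bash
echo '[[0.02,-0.01,0,0,0,0.0389,0.2],[0.04,-0.025,0,0,0,0.0778,0.4],[0.06,-0.04,0,0,0,0.1167,0.6],[0.08,-0.055,0.02,0,0,0.1556,0.6],[0.1,-0.07,0.04,0,0,0.1944,0.6],[0.123,-0.085,0.06,0,0,0.2333,0.6],[0.123,-0.085,0.08,0,0,0.2722,0.6],[0.123,-0.085,0.1,0,0,0.3111,0.6]]' | python3 -m pendant>/dev/null
echo '[[0,0,0.04,0,0,0,0.6],[0,0,0.08,0,0,0,0.6],[0,0,0.12,0,0,0,0.6],[0,0,0.15,0,0,0,0.6],[0,0,0.175,0,0,0,0.6],[0,0,0.19,0,0,0,0.6],[0,0,0.19,0,0,0,0.6]]' | python3 -m pendant>/dev/null; python3 st.py -38,89,24; python3 sh.py
```

```text
TCP in press mm [-68.9  88.5  21.2] ori [179.9   0.4 -27.7] press yaw -27.6 F [-0.1 -0.1  1.1] t 14.9833 grip 0.5972773410047644 0.0 j [  23.   29.  -10.  119.    9.   33. -112.]
tool shift to -38,89,24 [ 0.0308 -0.0005 -0.003 ]
[([65.2, 116.5, 503.1, 201.2], 0.78), ([113.4, 0.0, 560.0, 288.3], 0.29)]
shaft x mm [-7.35 -1.82] cost 0.138
[([71.5, 121.2, 497.7, 204.2], 0.73)]
shaft x mm [-7.32 -1.73] cost 0.134
```

```bash
python3 st.py -34.8,89,23; echo '[[0.01,0,0,0,0,0,0.6],[0.02,0,0,0,0,0,0.6],[0.026,0,0,0,0,0,0.6],[0.028,0,0,0,0,0,0.6],[0.028,0,0,0,0,0,0.6]]' | python3 -m pendant>/dev/null;python3 st.py -34.8,89,23
```

```text
TCP in press mm [-65.3  89.2  25.6] ori [-180.    -0.2  -27.7] press yaw -27.6 F [0.2 0.2 0.5] t 15.1833 grip 0.6018756100610086 0.0 j [  23.   29.  -10.  119.    9.   33. -112.]
tool shift to -34.8,89,23 [0.0305 0.0002 0.0027]
TCP in press mm [-37.3  88.9  24.6] ori [-1.80e+02 -1.00e-01 -2.77e+01] press yaw -27.6 F [ 0.3  0.1 -0.2] t 15.6 grip 0.5962352336613429 0.0 j [  23.   30.  -10.  116.    9.   35. -111.]
tool shift to -34.8,89,23 [ 0.0025 -0.0001  0.0016]
```

```bash
echo '[[0.001,0,0,0,0,0,0.6],[0.002,0,0,0,0,0,0.6],[0.003,0,0,0,0,0,0.6],[0.003,0,0,0,0,0,0.6]]' | python3 -m pendant>/dev/null;python3 st.py; python3 sh.py
```

```text
TCP in press mm [-36.   88.9  24.2] ori [ 1.80e+02  1.00e-01 -2.77e+01] press yaw -27.6 F [-0.6  0.6  0.4] t 15.9333 grip 0.6011621510026812 0.0 j [  23.   31.  -10.  115.    9.   35. -111.]
[([82.6, 188.3, 504.8, 269.1], 0.59)]
shaft x mm [-7.74 -1.73] cost 0.121
[([80.4, 187.9, 500.7, 266.5], 0.94)]
shaft x mm [-7.75 -1.83] cost 0.122
```

```bash
python3 st.py;echo '[[0.0005,0,0,0,0,0,0.6],[0.001,0,0,0,0,0,0.6],[0.001,0,0,0,0,0,0.6]]' | python3 -m pendant>/dev/null;python3 st.py; python3 sh.py; python3 st.py
```

```text
TCP in press mm [-36.   88.9  24.2] ori [180.    0.  -27.7] press yaw -27.6 F [-1.8  1.1 -0.4] t 16.1333 grip 0.600510846910396 0.0 j [  23.   31.  -10.  115.    9.   35. -111.]
TCP in press mm [-36.1  88.8  24. ] ori [180.    0.2 -27.7] press yaw -27.6 F [-4.6  3.5  2.4] t 16.3833 grip 0.6043565756298858 0.0 j [  23.   31.  -10.  115.    9.   35. -111.]
[([79.7, 189.7, 501.2, 270.5], 0.83)]
shaft x mm [-7.68 -1.7 ] cost 0.13
[([79.7, 189.0, 504.6, 270.2], 0.68)]
shaft x mm [-7.65 -1.9 ] cost 0.13
TCP in press mm [-36.1  88.8  24. ] ori [180.    0.2 -27.7] press yaw -27.6 F [-4.5  2.8  1.9] t 16.5833 grip 0.598217365834215 0.0 j [  23.   31.  -10.  115.    9.   35. -111.]
```

```bash
echo '[[-0.004,0,0,0,0,0,0.5],[-0.006,-0.005,0,0,0,0,0.4],[-0.006,-0.012,0,0,0,0,0.4],[-0.006,-0.015,0,0,0,0,0.4],[-0.004,-0.015,0,0,0,0,0.4]]' | python3 -m pendant>/dev/null;python3 st.py; python3 sh.py|tail -1; echo '[[0.001,0,0,0,0,0,0.4],[0.002,0,0,0,0,0,0.4],[0.003,0,0,0,0,0,0.4],[0.003,0,0,0,0,0,0.4]]' | python3 -m pendant>/dev/null;python3 st.py; python3 sh.py
```

```text
TCP in press mm [-38.3 105.8  24.5] ori [-179.9   -0.   -27.5] press yaw -27.6 F [-0.1  0.3 -0.4] t 17.0 grip 0.39894358186874596 0.0 j [  21.   31.  -10.  115.    9.   35. -113.]
shaft x mm [-7.73 -1.75] cost 0.13
TCP in press mm [-35.2 103.8  24.3] ori [180.   -0.  -27.7] press yaw -27.6 F [-0.1 -0.1  0.6] t 17.5333 grip 0.3998590743855823 0.0 j [  22.   31.  -10.  115.    9.   35. -113.]
[([103.7, 187.5, 534.1, 268.9], 0.88)]
shaft x mm [-6.77 -1.6 ] cost 0.147
[([106.9, 188.5, 535.0, 269.5], 0.85)]
shaft x mm [-6.87 -1.91] cost 0.135
```

The rows are not in the units I measure in: turns go in shares of pi rad. I convert before sending: -56 degrees / 180 = -0.3111.

```bash
echo '[[0.0005,0,0,0,0,0,0.4],[0.001,0,0,0,0,0,0.4],[0.001,0,0,0,0,0,0.4],[0.001,0,0,0,0,0,0.4]]' | python3 -m pendant>/dev/null;python3 st.py; python3 sh.py
echo '[[-0.005,0,0,0,0,0,0.4],[-0.015,0,0,0,0,0,0.4],[-0.03,0,0,0,0,0,0.4],[-0.03,0,-0.03,0,0,0,0.2],[-0.03,0,-0.07,0,0,0,0],[-0.03,0,-0.11,0,0,0,0],[-0.03,0,-0.15,0,0,0,0],[-0.03,0,-0.19,0,0,0,0]]' | python3 -m pendant>/dev/null
echo '[[0,0,-0.03,0,0,-0.0389,0],[0,0.02,-0.06,0,0,-0.0778,0],[0,0.04,-0.09,0,0,-0.1167,0],[0,0.07,-0.1,0,0,-0.1556,0],[0,0.1,-0.1,0,0,-0.1944,0],[0,0.13,-0.1,0,0,-0.2333,0],[0,0.16,-0.1,0,0,-0.2722,0],[0,0.17,-0.1,0,0,-0.3111,0]]' | python3 -m pendant>/dev/null; python3 st.py -30,-65,300
```

```text
TCP in press mm [-34.4 103.9  24.3] ori [180.   -0.  -27.7] press yaw -27.6 F [0.1 0.6 0. ] t 18.0667 grip 0.40311007923393266 0.007325854967348278 j [  22.   31.  -10.  115.    9.   35. -113.]
[([104.8, 190.3, 536.4, 269.3], 0.68)]
shaft x mm [-6.43 -1.91] cost 0.132
[([105.6, 190.5, 533.4, 269.9], 0.84)]
shaft x mm [-6.47 -1.87] cost 0.132
TCP in press mm [-66.3 -71.2 313.8] ori [180.    0.2  28.3] press yaw -27.6 F [-0.7  0.3 -0.1] t 19.6 grip 0.000622878063053685 0.0 j [ 43.   8. -12. 103.   2.  69. -31.]
tool shift to -30,-65,300 [0.0255 0.0266 0.0138]
```

Scaled: -34.1 degrees / 180 = -0.1894.

```bash
echo '[[0.01,0.007,0,0,0,-0.0389,0],[0.02,0.015,0.01,0,0,-0.0778,0],[0.03,0.022,0.03,0,0,-0.1167,0],[0.039,0.029,0.05,0,0,-0.1556,0],[0.039,0.029,0.07,0,0,-0.1894,0],[0.039,0.029,0.079,0,0,-0.1894,0],[0.039,0.029,0.079,0,0,-0.1894,0]]' | python3 -m pendant>/dev/null; python3 st.py -20,-48,206;python3 - <<'E'
from sh import *
c=cam("wrist");cv2.imwrite("pics/w6.png",c["color"])
for m in [(-.014,-.02,.223),(.065,-.042,.275)]:print(proj(c,p2w(p,m)))
print([r.spot_point(c,n)[:1] for n in("catch_tab","lever_ball")])
E
```

```text
TCP in press mm [-21.2 -49.9 232.6] ori [-179.7   -0.    62.3] press yaw -27.6 F [-0.1  0.   0.3] t 20.1833 grip 0.0006634001786543758 0.0 j [ 43.  17. -16. 103.   5.  61.  -3.]
tool shift to -20,-48,206 [0.0019 0.0013 0.0266]
[[294.4076973  209.65887255]]
[[480.49743079 297.39291562]]
[[{'at': [300.4, 211.0], 'score': 0.89}], [{'at': [488.1, 296.5], 'score': 0.97}]]
```

View pics/w6.png

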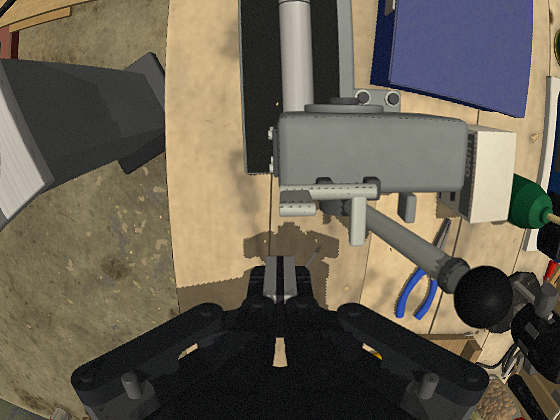

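```bash
echo '[[0,0.003,0.015,0,0,0,0],[0.002,0.003,0.027,0,0,0,0],[0.01,0.003,0.027,0,0,0,0],[0.018,0.003,0.027,0,0,0,0],[0.026,0.003,0.027,0,0,0,0],[0.034,0.003,0.027,0,0,0,0],[0.042,0.003,0.028,0,0,0,0],[0.042,0.003,0.028,0,0,0,0]]' | python3 -m pendant; python3 st.py
echo '[[0.004,0,0.003,0,0,0,0],[0.008,0,0.007,0,0,0,0],[0.011,0,0.01,0,0,0,0],[0.014,0,0.013,0,0,0,0],[0.016,0,0.016,0,0,0,0],[0.016,0,0.018,0,0,0,0],[0.016,0,0.018,0,0,0,0]]' | python3 -m pendant; python3 st.py
```

```text
time_s: 21.0
position: [0.485, -0.2737, 0.2082]
orientation: [179.9, -0.1, 62.6]
force: [-0.6, -0.2, 0.2]
gripper_width: -0.0
grip_force: 0.0
TCP in press mm [-15.3  -5.2 208.2] ori [ 1.799e+02 -1.000e-01  6.260e+01] press yaw -27.6 F [-0.6 -0.2  0.2] t 21.0 grip -9.844342387427847e-05 0.036729651619680226 j [ 39.  18. -17. 105.   6.  58.  -8.]
time_s: 21.58
position: [0.4908, -0.261, 0.1887]
orientation: [-179.9, -0.0, 62.5]
force: [-0.3, 0.1, -0.0]
gripper_width: 0.003
grip_force: 0.0
TCP in press mm [-16.1   8.7 188.7] ori [-179.9   -0.    62.5] press yaw -27.6 F [-0.3  0.1 -0. ] t 21.5833 grip 0.0025919007435871604 0.0 j [ 38.  19. -18. 106.   7.  56. -10.]
```

```bash
echo '[[0,0,0.002,0,0,0,0],[0,0,0.003,0,0,0,0],[0,0,0.003,0,0,0,0]]' | python3 -m pendant; echo '[[-0.01,0,-0.02,0,0,0,0],[-0.03,0,-0.05,0,0,0,0.2],[-0.06,0,-0.08,0,0,0,0.4],[-0.07,0.02,-0.11,0,0,0,0.7],[-0.07,0.04,-0.13,0,0,0,1],[-0.06,0.06,-0.14,0,0,0,1],[-0.06,0.06,-0.14,0,0,0,1]]' | python3 -m pendant; python3 st.py 65,-42,275; python3 - <<'E'
from sh import *
c=cam("wrist");cv2.imwrite("pics/w7.png",c["color"])
print(c["cx"],c["cy"])
print(proj(c,p2w(p,(.065,-.042,.275))),[r.spot_point(c,n)[:1] for n in("catch_tab","lever_ball")])
spots(["lever_ball"],("side","top","wrist"))
E
```

```text
time_s: 21.83
position: [0.4911, -0.2612, 0.1878]
orientation: [180.0, -0.0, 62.4]
force: [-2.0, 2.4, 8.5]
gripper_width: -0.003
grip_force: 4.3
time_s: 22.42
position: [0.5205, -0.3428, 0.3288]
orientation: [179.6, -0.1, 62.5]
force: [0.3, 1.6, -0.8]
gripper_width: 0.849
grip_force: 0.0
TCP in press mm [ 48.2 -50.1 328.8] ori [ 1.796e+02 -1.000e-01  6.250e+01] press yaw -27.6 F [ 0.3  1.6 -0.8] t 22.4167 grip 0.8494260092861622 0.0 j [ 42.  19. -16.  87.   5.  74.  -3.]
tool shift to 65,-42,275 [0.0079 0.0165 0.054 ]
279.58719968121375 207.19683074401192
[[305.40363666 219.46177088]] [[{'at': [209.7, 119.3], 'score': 0.59}], [{'at': [311.4, 219.6], 'score': 0.58}]]
lever_ball [ 0.5378 -0.3438  0.2788] [0.0016 0.0048 0.0035] [('side', [314.8, 164.2], 0.83), ('top', [322.4, 190.2], 0.85), ('wrist', [319.0, 223.2], 0.67)]
```

View pics/w7.png

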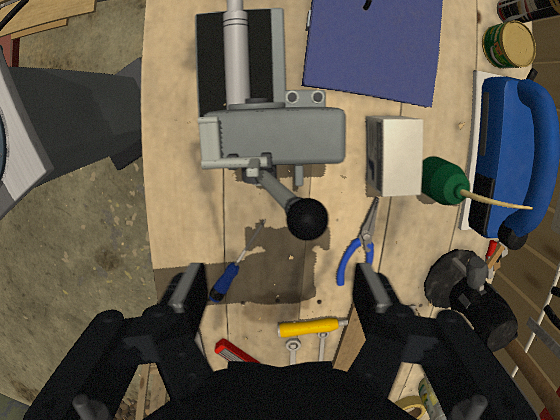

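```bash
python3 st.py 65,-42,259
```

```text
TCP in press mm [ 43.7 -52.2 326. ] ori [-180.     0.    62.4] press yaw -27.6 F [-0.1  0.2 -0.5] t 22.8667 grip 0.996668925141158 0.0 j [ 42.  19. -16.  88.   5.  74.  -3.]
tool shift to 65,-42,259 [0.0102 0.0214 0.067 ]
```

```bash
echo '[[0.005,0.01,0.005,0,0,0,1],[0.01,0.0214,0.01,0,0,0,1],[0.0102,0.0214,0.03,0,0,0,1],[0.0102,0.0214,0.05,0,0,0,1],[0.0102,0.0214,0.062,0,0,0,1],[0.0102,0.0214,0.067,0,0,0,1],[0.0102,0.0214,0.067,0,0,0,1]]' | python3 -m pendant; echo '[[0,0,0,0,0,0,0.6],[0,0,0,0,0,0,0.2],[0,0,0,0,0,0,0],[0,0,0,0,0,0,0],[0,0,0,0,0,0,0],[0,0,0,0,0,0,0]]' | python3 -m pendant; python3 st.py
```

```text
time_s: 23.45
position: [0.5398, -0.3431, 0.2575]
orientation: [-179.8, -0.0, 62.5]
force: [0.4, -0.2, 0.5]
gripper_width: 1.002
grip_force: 0.0
time_s: 23.95
position: [0.5406, -0.3439, 0.2604]
orientation: [179.8, 0.0, 62.4]
force: [2.1, -0.5, 2.3]
gripper_width: 0.293
grip_force: 58.7
TCP in press mm [ 66.5 -41.7 260.4] ori [179.8   0.   62.4] press yaw -27.6 F [ 2.1 -0.5  2.3] t 23.95 grip 0.29267346645325554 58.68372023105621 j [ 40.  23. -16.  90.   7.  67.  -5.]
```

```bash
cat > arc.py <<'E'
import numpy as np,sys
def pose(th,L=.015):
    a=np.radians(15-th);tau=np.radians(th*.6)
    return np.array([.026+.15*np.sin(a)+L*np.sin(tau),.130+.15*np.cos(a)-L*np.cos(tau)]),tau
def rows(t0,ts):
    P0,u0=pose(t0)
    for t in ts:
        P,u=pose(t);d=P-P0
        y=d@[np.cos(u0),np.sin(u0)];z=d@[np.sin(u0),-np.cos(u0)]
        print(t,"dy %.4f dz %.4f rx %.1f"%(y,z,-np.degrees(u-u0)))
rows(0,[3,6,9,12,15,18,21,24]);rows(24,[27,30,33,36,39,42,45,48]);rows(48,[50,52,54,56,58,60,62,64,66,68])
E
python3 arc.py
```

```text
3 dy -0.0072 dz -0.0018 rx -1.8
6 dy -0.0144 dz -0.0033 rx -3.6
9 dy -0.0217 dz -0.0044 rx -5.4
12 dy -0.0291 dz -0.0050 rx -7.2
15 dy -0.0365 dz -0.0053 rx -9.0
18 dy -0.0439 dz -0.0052 rx -10.8
21 dy -0.0512 dz -0.0047 rx -12.6
24 dy -0.0586 dz -0.0037 rx -14.4
27 dy -0.0074 dz -0.0005 rx -1.8
30 dy -0.0147 dz -0.0007 rx -3.6
33 dy -0.0221 dz -0.0004 rx -5.4
36 dy -0.0295 dz 0.0002 rx -7.2
39 dy -0.0368 dz 0.0013 rx -9.0
42 dy -0.0440 dz 0.0027 rx -10.8
45 dy -0.0512 dz 0.0045 rx -12.6
48 dy -0.0582 dz 0.0067 rx -14.4
50 dy -0.0049 dz 0.0005 rx -1.2
52 dy -0.0098 dz 0.0011 rx -2.4
54 dy -0.0146 dz 0.0019 rx -3.6
56 dy -0.0195 dz 0.0029 rx -4.8
58 dy -0.0242 dz 0.0041 rx -6.0
60 dy -0.0290 dz 0.0054 rx -7.2
62 dy -0.0337 dz 0.0069 rx -8.4
64 dy -0.0383 dz 0.0086 rx -9.6
66 dy -0.0429 dz 0.0105 rx -10.8
68 dy -0.0474 dz 0.0125 rx -12.0
```

Scaled: -14.4 degrees / 180 = -0.08.

```bash
echo '[[0,-0.0072,-0.0018,-0.01,0,0,0],[0,-0.0144,-0.0033,-0.02,0,0,0],[0,-0.0217,-0.0044,-0.03,0,0,0],[0,-0.0291,-0.005,-0.04,0,0,0],[0,-0.0365,-0.0053,-0.05,0,0,0],[0,-0.0439,-0.0052,-0.06,0,0,0],[0,-0.0512,-0.0047,-0.07,0,0,0],[0,-0.0586,-0.0037,-0.08,0,0,0]]' | python3 -m pendant; python3 st.py; python3 - <<'E'
from sh import *
spots(["lever_ball"],("side","top","wrist"))
E
```

```text
time_s: 24.62
position: [0.4904, -0.3195, 0.266]
orientation: [164.9, 0.1, 62.4]
force: [4.6, -6.4, -0.6]
gripper_width: 0.285
grip_force: 59.0
TCP in press mm [ 10.7 -43.3 266. ] ori [1.649e+02 1.000e-01 6.240e+01] press yaw -27.6 F [ 4.6 -6.4 -0.6] t 24.6167 grip 0.2847715118547345 59.02531564235687 j [ 44.  11. -17. 108.   5.  47.  -3.]
lever_ball [ 0.4878 -0.3235  0.2788] [0.004  0.0024 0.0037] [('side', [304.2, 173.7], 0.96), ('top', [312.0, 201.8], 0.46), ('wrist', [283.5, 288.1], 0.81)]
```

Scaled: -14.4 degrees / 180 = -0.08.

```bash
echo '[[0,-0.0074,-0.0005,-0.01,0,0,0],[0,-0.0147,-0.0007,-0.02,0,0,0],[0,-0.0221,-0.0004,-0.03,0,0,0],[0,-0.0295,0.0002,-0.04,0,0,0],[0,-0.0368,0.0013,-0.05,0,0,0],[0,-0.044,0.0027,-0.06,0,0,0],[0,-0.0512,0.0045,-0.07,0,0,0],[0,-0.0582,0.0067,-0.08,0,0,0]]' | python3 -m pendant; python3 st.py; python3 - <<'E'
from sh import *
spots(["lever_ball"],("side","top","wrist"))
E
```

```text
time_s: 25.58
position: [0.4449, -0.2974, 0.2505]
orientation: [149.8, 0.2, 62.2]
force: [2.0, -9.0, 13.7]
gripper_width: 0.288
grip_force: 59.5
TCP in press mm [-39.8 -44.8 250.5] ori [149.8   0.2  62.2] press yaw -27.6 F [ 2.  -9.  13.7] t 25.5833 grip 0.28847297600476945 59.50429379940033 j [ 48.   1. -18. 125.  -1.  23.   3.]
lever_ball [ 0.4369 -0.2998  0.2573] [0.003  0.0023 0.0012] [('side', [291.4, 193.6], 0.55), ('top', [296.7, 218.1], 0.66), ('wrist', [278.8, 289.1], 0.59)]
```

```bash
echo '[[0,-0.005,0.0004,0,0,0,0],[0,-0.01,0.001,0,0,0,0],[0,-0.0156,0.0019,0,0,0,0],[0,-0.021,0.003,0,0,0,0],[0,-0.0258,0.0042,0,0,0,0],[0,-0.0258,0.0042,0,0,0,0]]' | python3 -m pendant; python3 st.py; python3 - <<'E'
from sh import *
spots(["lever_ball"],("side","top","wrist"))
E
```

```text
time_s: 26.38
position: [0.425, -0.2878, 0.2336]
orientation: [150.1, 0.2, 62.1]
force: [-5.4, -6.9, 16.2]
gripper_width: 0.29
grip_force: 62.5
TCP in press mm [-61.9 -45.6 233.6] ori [150.1   0.2  62.1] press yaw -27.6 F [-5.4 -6.9 16.2] t 26.3833 grip 0.29047710796031323 62.49491035938263 j [ 48.   0. -18. 128.  -2.  21.   4.]
lever_ball [ 0.4184 -0.2868  0.2474] [0.0065 0.0032 0.0036] [('side', [285.8, 200.5], 0.67), ('top', [289.6, 224.1], 0.49), ('wrist', [278.9, 288.2], 0.97)]
```

```bash
echo '[[0,-0.004,0.001,0,0,0,0],[0,-0.008,0.002,0,0,0,0],[0,-0.012,0.0035,0,0,0,0],[0,-0.015,0.0046,0,0,0,0],[0,-0.015,0.0046,0,0,0,0],[0,-0.015,0.0046,0,0,0,0]]' | python3 -m pendant; python3 st.py; python3 - <<'E'
from sh import *
spots(["lever_ball"],("side","top","wrist"))
E
python3 st.py
```

```text
time_s: 27.18
position: [0.4162, -0.2828, 0.2227]
orientation: [150.0, 0.4, 62.4]
force: [-5.8, -6.7, 20.5]
gripper_width: 0.29
grip_force: 64.2
TCP in press mm [-72.  -45.2 222.7] ori [150.    0.4  62.4] press yaw -27.6 F [-5.8 -6.7 20.5] t 27.1833 grip 0.2900114035537869 64.19778943061829 j [ 48.   0. -18. 130.  -2.  19.   5.]
lever_ball [ 0.4097 -0.2849  0.2333] [0.002  0.0015 0.0007] [('side', [283.1, 209.4], 0.69), ('top', [288.3, 228.4], 0.6), ('wrist', [281.6, 292.7], 0.79)]
TCP in press mm [-72.  -45.2 222.7] ori [150.    0.4  62.4] press yaw -27.6 F [-6.8 -6.2 20.3] t 27.4833 grip 0.29089120427689147 64.2130708694458 j [ 48.   0. -18. 130.  -2.  19.   5.]
```

```bash
echo '[[0,-0.004,0.0015,0,0,0,0],[0,-0.008,0.0032,0,0,0,0],[0,-0.008,0.0032,0,0,0,0],[0,-0.008,0.0032,0,0,0,0]]' | python3 -m pendant; python3 st.py; python3 - <<'E'
from sh import *
o,cs=spots(["lever_ball","catch_tab","dowel_top"],("side","top","wrist"))
a=cv2.resize(cs[0]["color"][170:290,215:355],None,fx=4,fy=4,interpolation=cv2.INTER_CUBIC);cv2.imwrite("pics/s8.png",a)
E
python3 st.py
```

```text
time_s: 27.82
position: [0.4114, -0.2816, 0.2162]
orientation: [150.0, 0.1, 61.9]
force: [-3.8, -9.7, 18.1]
gripper_width: 0.29
grip_force: 65.3
TCP in press mm [-76.9 -46.4 216.2] ori [1.50e+02 1.00e-01 6.19e+01] press yaw -27.6 F [-3.8 -9.7 18.1] t 27.8167 grip 0.2895119065009861 65.2539736032486 j [ 48.   0. -18. 131.  -3.  18.   4.]
lever_ball [ 0.4052 -0.2786  0.2281] [0.0018 0.0016 0.0009] [('side', [278.9, 213.1], 0.91), ('top', [286.3, 229.6], 0.47), ('wrist', [281.2, 289.2], 0.73)]
catch_tab [ 0.492  -0.2529  0.1905] [0.0073 0.0085 0.0017] [('side', [271.9, 202.7], 0.45), ('top', [289.7, 211.6], 0.5), ('wrist', [343.8, 131.5], 0.72)]
dowel_top [('side', [274.3, 202.7], 0.44)]
TCP in press mm [-76.8 -46.4 216.2] ori [1.50e+02 1.00e-01 6.19e+01] press yaw -27.6 F [ -3.9 -10.2  19.7] t 28.4167 grip 0.2921160032889422 65.25835275650024 j [ 48.   0. -18. 131.  -3.  18.   4.]
```

View pics/s8.png

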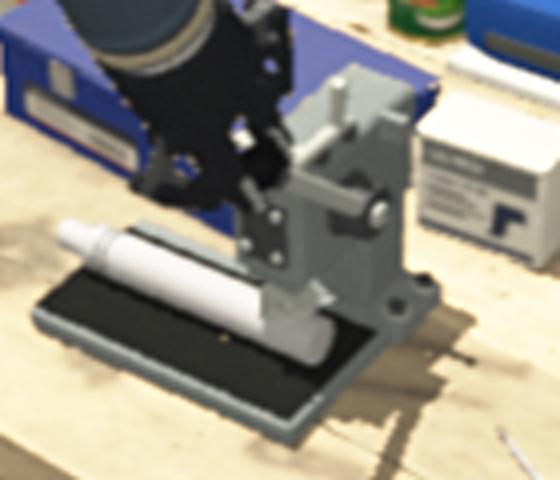

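```bash
python3 sh.py; python3 - <<'E'
from sh import *
for n in("side","top"):
    measure(cam(n))
c=cam("wrist");cv2.imwrite("pics/w9.png",c["color"])
E
```

```text
[([230.9, 2.0, 267.8, 168.3], 0.77)]
shaft x mm [-7.31 -1.64] cost 0.031
[([244.7, 119.2, 263.0, 156.9], 0.68), ([231.1, 1.4, 267.7, 167.0], 0.63)]
shaft x mm [-45.   0.] cost 1.0
[([229.4, 228.0, 300.1, 263.5], 0.96)]
shaft x mm [-3.99 -1.57] cost 0.187
[([290.4, 231.7, 303.0, 247.2], 0.6), ([215.3, 163.2, 241.2, 185.3], 0.2)]
shaft x mm [-45.   0.] cost 1.0
```

View pics/w9.png

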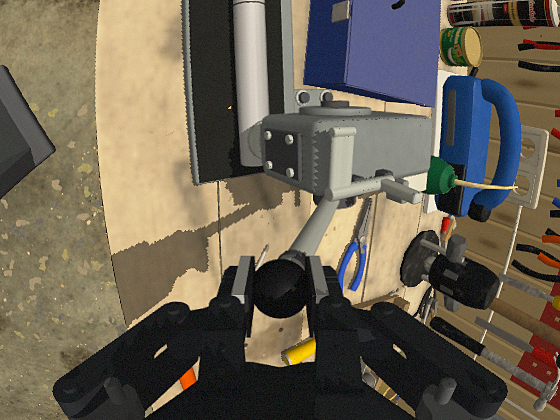

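```bash
echo '[[0,-0.004,0.002,0,0,0,0],[0,-0.008,0.004,0,0,0,0],[0,-0.008,0.004,0,0,0,0],[0,-0.008,0.004,0,0,0,0],[0,-0.008,0.004,0,0,0,0]]' | python3 -m pendant|sed -n 2,4p; python3 st.py; python3 sh.py|head -2;  python3 - <<'E'
from sh import *
c=cam("side");d=c["color"]
spots(["lever_ball"],("side","top","wrist"))
E
```

```text
position: [0.4092, -0.2807, 0.2129]
orientation: [149.5, 0.2, 61.8]
force: [-14.8, -2.3, 40.9]
TCP in press mm [-79.2 -46.6 212.9] ori [149.5   0.2  61.8] press yaw -27.6 F [-14.8  -2.3  40.9] t 29.2833 grip 0.2866030539521928 67.47061371803284 j [ 48.   0. -18. 132.  -3.  17.   5.]
[([231.3, 2.0, 269.3, 169.0], 0.69)]
shaft x mm [-7.32 -2.1 ] cost 0.036
lever_ball [ 0.4038 -0.2788  0.229 ] [0.0044 0.0051 0.0029] [('side', [277.7, 211.1], 0.63), ('top', [287.8, 231.0], 0.61), ('wrist', [281.9, 290.2], 0.88)]
```

```bash
echo '[[0,0,0,0,0,0,0],[0,0,0,0,0,0,0],[0,0,0,0,0,0,0],[0,0,0,0,0,0,0]]' | python3 -m pendant; python3 st.py; python3 -c "
from cell import r
print(r.sign_off())"
```

```text
time_s: 30.17
position: [0.4092, -0.2807, 0.2129]
orientation: [149.5, 0.2, 61.8]
force: [-16.1, -3.1, 41.7]
gripper_width: 0.289
grip_force: 67.5
TCP in press mm [-79.2 -46.5 212.9] ori [149.5   0.2  61.8] press yaw -27.6 F [-16.1  -3.1  41.7] t 30.1667 grip 0.28863082535245926 67.4716866016388 j [ 48.   0. -18. 132.  -3.  17.   5.]
the job is handed in; nothing more can be done
None
```

I rolled the shaft under the ram, flipped the catch and pulled the lever to a hard stop, then signed off at 30 s still gripping and pulling; I infer the dowel is home from that stop and the force on the tool rising to about 45 N, since it was hidden under the foot, and sign-off gave no verdict.

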